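# Raise the soldering booth's window to the pointer

### The job

Open the soldering booth for work: with the fingertips under the lip along the window's lower edge, gently push the sliding window up until the lip is level with the dark steel pointer on the side rail, then take the hand away so that the window stays there. Only push the lip from beneath, do not pinch it; do not shift the pointer, and leave everything else on the bench and in the booth where it is.

Things in the scene. Friction and masses are not known exactly. Their poses are not given: they have to be found in the camera images.
- window: the booth's clear sliding window and its dark steel lip, a ledge 240 mm long (y), 26 deep (x), 12 thick (z) across its lower edge, robot side. Origin at the lip's centre, 90 to 120 mm above the bench at first. z: up the slope, the way it slides, 40 degrees from vertical, leaning away from the robot. -x: out of the window, toward robot and up; lip's free edge at x = -13 mm, root +13.
- pointer (a point): tip of the dark steel pointer, a 22 mm cone pointing sideways at the lip's +y end, 8 mm beyond it, on a clamp block on the side rail that holds against about 30 N. Axes parallel to the window's; the lip is level with it when the lip's centre has z = 0 in this frame (along the slope). At the start it is 50 to 145 mm up the slope from the lip, well short of the window's upper stop.
- booth: white and aluminium booth, 300 mm deep (x), 360 wide (y), 350 tall, fixed. Origin on the bench, centre of its base; x away from the robot, z up. Its front leans back 40 degrees. In front of the window's plane only lip and pointer stick out; the 72 mm high sill under the lip lies behind that plane. The window is counterweighted: it stays where left, and takes about 2 to 5 N to push up the slope.
- flux: white plastic flux bottle, 36 mm across, 85 mm tall; loose, to be left alone. Origin at the centre of its underside.
- tin: open brass tin, 64 mm across, 32 mm tall; loose, to be left alone. Origin at the centre of its underside.
- spool: spool of solder standing on its flange, 52 mm across, 36 mm tall; loose, to be left alone. Origin at the centre of its underside.
- parts_box: open clear plastic parts box, 70 x 130 x 30 mm tall; loose, to be left alone. Origin at the centre of its underside.
- driver: screwdriver, 160 mm long, lying on the bench in front of the booth; loose, to be left alone. Origin at the centre of its underside.
- board_a: circuit board, 110 x 30 x 4 mm, lying on the foam inside the booth; loose, to be left alone. Origin at the centre of its underside.
- board_b: circuit board, 100 x 30 x 4 mm, lying on the foam inside the booth; loose, to be left alone. Origin at the centre of its underside.

How it is judged:
By the outcome, as a careful person would: the job done as asked, in the order asked, and still so for the second after the job is handed in, with the robot touching nothing.
It also fails if it takes over 38 s, if anything falls off the work surface, if the arm or the gripper's body presses on something with over 40 N, if the wrist force passes 120 N, or if a joint passes its speed limit or range.

### The arm

A 6-joint arm with a two-finger parallel gripper is mounted at the origin on the work surface. World frame = base frame: x ahead of the robot, y to its left, z up, the work surface at z = 0. Lengths are in m, angles in rad, forces in N, time in s.
With the tool pointing down it reaches from about 0.325 to 0.75 m from the base axis. Payload 7.6 kg.
Tool frame: the origin (TCP) lies between the finger pads; the fingertips stand 22 mm ahead of it and the grasp point (between the pads) lies 3 mm ahead of it; z points along the fingers, x is the direction in which the jaws open and shut, and the axes are right-handed (so a half turn about z gives the same grasp; the last joint's range is limited). The gripper opens to 85 mm and grips with 20 to 120 N. Pads are 22 mm wide; open, the fingers measure 114 mm over their backs; the gripper's body (76 mm by 85 mm) begins 54 mm behind the grasp point. The pads swing forward as they close: fully open they stand 13 mm farther back than shut.
Start: joints at [-1.241, 0.052, 1.401, -0, 1.689, -0.07], TCP at [0.204, -0.484, 0.253] pointing down, gripper open.
Joint ranges: [-2.9, 2.9], [-0.91, 2.17], [0.12, 2.37], [-1.06, 4.2], [0.26, 2.73], [-2.93, 2.93]. Speed limits (rad/s): [2.57, 2.57, 3.01, 3.14, 3.14, 3.14].

### API

Orientations are given as a 3x3 rotation matrix whose columns are the frame's x, y, z axes.
In Python, from bench import bot gives the robot as it stands.
- The arm moves only by the tool play_rows, never from a script. Its argument "increments" is a list of rows, each an object with "offset": the shift along the tool's x, y, z in m, a list of three; "angular": the turn, a rotation vector about the tool's x, y, z in degrees, a list of three; "gripper": the gripper's target within -1 to 1 (fully open at 1, half-way at 0, shut at -1). In form: [{"offset": [dx, dy, dz], "angular": [ax, ay, az], "gripper": gripper}, ...]. A call has 1 to 5 rows; each row is the pose to reach, as a shift and turn from the pose commanded when the call began, along the tool's axes at that moment; what a row does not reach only later rows make up. A row lasts 1/12 s, in which the tool goes at most 41.7 mm and 7.16 degrees, less where a joint would pass 70% of its speed; a pose out of reach is approached as far as the arm can. A call with a gripper value outside its range is refused whole. The fingers move at their own pace and stop on an object; the grip force is fixed at half the most. Time passes only in rows, so rows that repeat a pose let the fingers close. It gives the time, the measured TCP pose, the force and the opening at its end, in the units of the state.
- bot.observe(): the state, without advancing time (a new reading comes with each control period).
- bot.get_image(name): name is "side" or "top" or "wrist"; returns the picture (384x512x3 uint8, red, green, blue); there is no depth.
- bot.camera_model(name): a dict with "fov_y" (degrees; the focal length in pixels is half the picture's height over the tangent of half this angle, whatever the lens; pixels are square), "cx", "cy" (the principal point, pixels), "distortion" ([k1, k2, p1, p2, k3] as OpenCV has them; the pictures are not rectified), "pose" (4x4, takes a point from camera to world coordinates); the wrist camera has in their place "tool_from_camera" (4x4, takes a point from camera to tool coordinates, whose origin is the TCP and whose axes are the tool frame's). Camera axes: x right, y up, looking along -z (the intrinsics and any distortion apply to the point x, -y, -z); pixel columns grow to the right and rows downward; lengths in m; the calibration is good to about 2 mm. A picture is of the moment at which its call begins: read the wrist's pose just before it. camera_model takes no time and is no camera call.
- bot.close_job(): hands the job in, once; it reports no verdict.
The state is a dict: "t": time; "qpos": joint angles; "dq": joint speeds; "joint_torque": joint torques, N m; "position": TCP position; "eef_rot": TCP orientation; "ft_force": force on the tool from outside, world axes, zero at the start; "moment": the same for the moment, N m; "gripper_width": opening from 0.0 (shut) to 1.0 (fully open).
Only numpy, scipy, OpenCV 4.12 (cv2) and the standard library are available. Lean on these libraries where they do the work, as an engineer would, in place of code of your own. Each camera call takes 0.05 s, during which the arm holds its last target. There are 200 camera calls.

## Working session

There is one attempt and no reset: what is moved stays moved. The work goes in short steps, Python scripts to look and compute and a tool call to move; the robot and the scene stay as the last step left them, time stands still between calls to the robot, and variables do not carry over. Pictures are saved under pics/ and viewed, about 8 in all and at most 12, crops included, and the job is handed in when it is done.

Besides the shell and the picture viewer there is one more tool, called as name([rows], argument=value, ...), one row to a line, values as JSON. play_rows: Moves the arm, as the interface text tells. Its arguments: {"type":"object","properties":{"increments":{"type":"array","items":{"type":"object","properties":{"offset":{"type":"array","items":{"type":"number"}},"angular":{"type":"array","items":{"type":"number"}},"gripper":{"type":"number"}}}}},"required":["increments"]}

```bash
mkdir -p pics; ls; python3 - <<'E'
from bench import bot
import cv2,numpy as np
np.set_printoptions(precision=4,suppress=True)
for n in("side","top"):
    im=bot.get_image(n); cv2.imwrite(f"pics/{n}0.png",im[:,:,::-1]); print(n,bot.camera_model(n))
print(bot.camera_model("wrist")); print(bot.observe())
E
```

```text
pics
side {'fov_y': 43.68624242195395, 'cx': 251.23013743458532, 'cy': 198.84602685959715, 'distortion': array([-0.1908,  0.    ,  0.    ,  0.    ,  0.    ]), 'pose': array([[-0.9704,  0.1222, -0.2085,  0.2762],
       [-0.2406, -0.5665,  0.7882,  0.9816],
       [-0.0218,  0.815 ,  0.5791,  0.7954],
       [ 0.    ,  0.    ,  0.    ,  1.    ]])}
top {'fov_y': 50.86278605238466, 'cx': 256.06636474096393, 'cy': 189.72076775939266, 'distortion': array([0.0486, 0.    , 0.    , 0.    , 0.    ]), 'pose': array([[ 0.0161,  0.9981, -0.0593,  0.4828],
       [-0.9999,  0.016 , -0.0034,  0.0115],
       [-0.0024,  0.0593,  0.9982,  1.0576],
       [ 0.    ,  0.    ,  0.    ,  1.    ]])}
{'fov_y': 61.021584052681106, 'cx': 258.35524289195286, 'cy': 194.66306747595954, 'distortion': array([-0.094,  0.   ,  0.   ,  0.   ,  0.   ]), 'tool_from_camera': array([[ 1.    , -0.001 , -0.0012,  0.0004],
       [-0.0013, -0.9519, -0.3064, -0.0777],
       [-0.0008,  0.3064, -0.9519, -0.1203],
       [ 0.    ,  0.    ,  0.    ,  1.    ]])}
{'t': 0.1, 'qpos': array([-1.2413,  0.0528,  1.4016, -0.    ,  1.6886, -0.0703]), 'dq': array([ 0.    , -0.0006, -0.004 ,  0.0008,  0.0003, -0.0002]), 'joint_torque': array([  0.002 , -38.2582, -36.0986,  -0.0001,   0.0048,   0.    ]), 'position': array([ 0.2043, -0.4834,  0.2525]), 'eef_rot': array([[ 0.3892, -0.9211, -0.0005],
       [-0.9211, -0.3892,  0.0014],
       [-0.0015, -0.0001, -1.    ]]), 'ft_force': array([ 0.7969, -0.2129,  0.0992]), 'moment': array([ 0.0311, -0.033 , -0.007 ]), 'gripper_width': 1.0005329285624593}
```

View pics/side0.png

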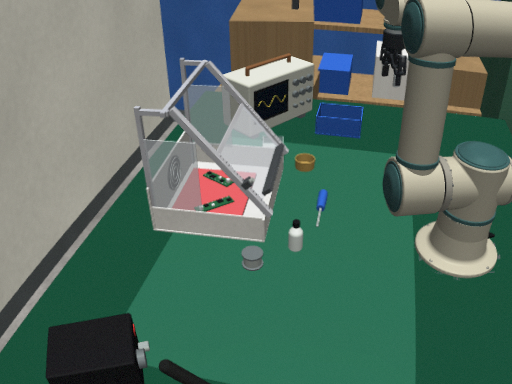

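View pics/top0.png

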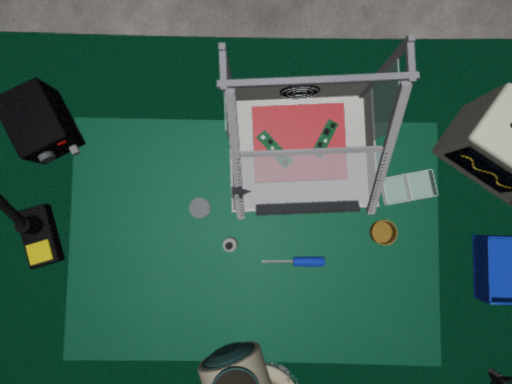

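The side view shows the lip from about (266,190) to (283,145), with the pointer block near (247,182). In the top view the lip is at (256–359, 208) and the pointer tip at about (250,191). I'll enlarge both.

```bash
python3 - <<'E'
import cv2,numpy as np
a=cv2.imread("pics/side0.png")[135:210,225:300];b=cv2.imread("pics/top0.png")[170:225,225:370]
a=cv2.resize(a,None,fx=5,fy=5,interpolation=cv2.INTER_NEAREST);b=cv2.resize(b,None,fx=5,fy=5,interpolation=cv2.INTER_NEAREST)
o=np.zeros((a.shape[0]+b.shape[0],800,3),np.uint8);o[:a.shape[0],:a.shape[1]]=a;o[a.shape[0]:,:b.shape[1]]=b
cv2.imwrite("pics/z0.png",o[:660])
print(o.shape)
cv2.imwrite("pics/z0.png",cv2.resize(o,None,fx=.9,fy=.9))
E
```

```text
(650, 800, 3)
```

View pics/z0.png

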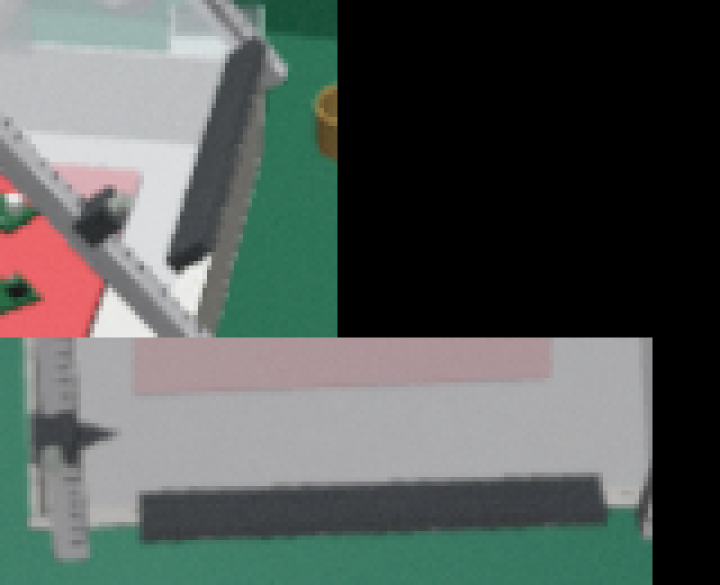

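```bash
cat > h.py <<'E'
import cv2,numpy as np
from bench import bot
np.set_printoptions(precision=4,suppress=True)
def ray(m,uv,P=None):
    f=192/np.tan(np.radians(m['fov_y']/2));K=np.array([[f,0,m['cx']],[0,f,m['cy']],[0,0,1]])
    u=cv2.undistortPoints(np.array([[uv]],float),K,m['distortion'])[0,0]
    P=m['pose'] if P is None else P
    d=P[:3,:3]@[u[0],-u[1],-1]; return P[:3,3],d/np.linalg.norm(d)
def tri(*rays):
    A=0;b=0
    for o,d in rays: M=np.eye(3)-np.outer(d,d);A=A+M;b=b+M@o
    p=np.linalg.solve(A,b); return p,[round(1e3*np.linalg.norm(np.cross(p-o,d)),1) for o,d in rays]
E
python3 - <<'E'
from h import *
S=bot.camera_model("side");T=bot.camera_model("top")
s=lambda x,y:(225+x/4.5-.5,135+y/4.5-.5)
t=lambda x,y:(225+x/4.5-.5,170+(y-337.5)/4.5-.5)
R={}
for n,a,b in[("L root-top",(140,490),(168,262)),("L free-bot",(140,542),(212,248)),("R root-top",(603,475),(235,42)),("R free-bot",(606,523),(265,45)),("ptr",(117,434),(112,188))]:
    R[n],e=tri(ray(T,t(*a)),ray(S,s(*b)));print(n,R[n],e)
L=(R["L root-top"]+R["L free-bot"])/2;Rr=(R["R root-top"]+R["R free-bot"])/2
d=L-Rr;print(L,Rr,np.linalg.norm(d),np.degrees(np.arctan2(-d[0],d[1])))
y=np.degrees(np.arctan2(-d[0],d[1]));ps=np.radians(y);c=(L+Rr)/2
up=np.array([np.cos(ps)*np.sin(.698),np.sin(ps)*np.sin(.698),np.cos(.698)]);print(c,(R["ptr"]-c)@up, R["ptr"]-c)
E
```

```text
L root-top [0.5054 0.0149 0.1081] [np.float64(1.6), np.float64(1.6)]
L free-bot [0.4793 0.0147 0.1212] [np.float64(0.6), np.float64(0.6)]
R root-top [ 0.5161 -0.2235  0.1185] [np.float64(2.3), np.float64(2.3)]
R free-bot [ 0.4939 -0.2246  0.1183] [np.float64(0.2), np.float64(0.2)]
ptr [0.5325 0.0268 0.1612] [np.float64(0.6), np.float64(0.6)]
[0.4924 0.0148 0.1147] [ 0.505  -0.2241  0.1184] 0.23925048888135675 3.026156025312424
[ 0.4987 -0.1046  0.1165] 0.06038288828161055 [0.0338 0.1314 0.0447]
```

```bash
cat >> h.py <<'E'
from scipy.spatial.transform import Rotation as Ro
c0=np.array([.4987,-.1046,.1165]);ps=np.radians(3.0);a=np.radians(40)
ey=np.array([-np.sin(ps),np.cos(ps),0]);ex0=np.array([np.cos(ps),np.sin(ps),0])
up=ex0*np.sin(a)+np.array([0,0,np.cos(a)]);n=ex0*np.cos(a)-np.array([0,0,np.sin(a)])
Rt=np.c_[-ey,-up,n]
def inc(x,y,z,c=c0):
    "tool increment to put TCP at lip-frame x,y,z (mm)"
    s=bot.observe();R=s['eef_rot'];p=c+(x*n+y*ey+z*up)/1e3
    d=s['position']-c
    print('t',s['t'],'off',R.T@(p-s['position']),'ang',np.degrees(Ro.from_matrix(R.T@Rt).as_rotvec()),'now lip xyz',1e3*np.array([d@n,d@ey,d@up]),'F',s['ft_force'],'q',s['qpos'])
E
python3 -c "
from h import *
print(np.linalg.det(Rt));inc(-87,0,-35)"
```

```text
0.9999999999999999
t 0.1 off [-0.2645 -0.3348  0.1073] ang [49.4927  8.7636 18.5863] now lip xyz [-327.8489 -362.8269  -97.5171] F [ 0.7969 -0.2129  0.0992] q [-1.2413  0.0528  1.4016 -0.      1.6886 -0.0703]
```

play_rows([
  {"offset": [-0.025, -0.03, 0.005], "angular": [5, 0.9, 1.9], "gripper": -1},
  {"offset": [-0.05, -0.06, 0.01], "angular": [10, 1.8, 3.8], "gripper": -1},
  {"offset": [-0.075, -0.09, 0.015], "angular": [15, 2.7, 5.6], "gripper": -1},
  {"offset": [-0.1, -0.12, 0.02], "angular": [20, 3.5, 7.5], "gripper": -1},
  {"offset": [-0.125, -0.15, 0.025], "angular": [25, 4.4, 9.4], "gripper": -1},
])

```text
t: 0.52
position: [0.2945, -0.3086, 0.2279]
eef_rot: [[0.22, -0.877, 0.428], [-0.975, -0.215, 0.061], [0.038, -0.43, -0.902]]
ft_force: [-0.4, 0.0, 0.7]
gripper_width: 0.299
```

```bash
python3 -c "
from h import *
inc(-87,0,-35)"
```

```text
t 0.5167 off [-0.1721 -0.1083  0.1357] ang [24.2395  4.2646  9.0771] now lip xyz [-236.0043 -193.0319  -52.5839] F [-0.4332  0.0262  0.6921] q [-1.1539 -0.3802  1.8848  0.4297  1.5137  0.1883]
```

play_rows([
  {"offset": [-0.03, -0.02, 0.015], "angular": [5, 0.9, 1.8], "gripper": -1},
  {"offset": [-0.06, -0.04, 0.03], "angular": [10, 1.8, 3.6], "gripper": -1},
  {"offset": [-0.09, -0.06, 0.05], "angular": [15, 2.6, 5.5], "gripper": -1},
  {"offset": [-0.12, -0.08, 0.07], "angular": [20, 3.5, 7.3], "gripper": -1},
  {"offset": [-0.15, -0.1, 0.09], "angular": [24, 4.2, 9], "gripper": -1},
])

```text
t: 0.93
position: [0.3888, -0.1377, 0.1859]
eef_rot: [[0.055, -0.646, 0.761], [-0.999, -0.036, 0.041], [0.001, -0.762, -0.647]]
ft_force: [-38.9, 43.4, -97.1]
gripper_width: -0.002
```

```bash
python3 -c "
from h import *
inc(-87,0,-35)"
```

```text
t 0.9333 off [-0.0272  0.0162  0.0431] ang [0.3498 0.0735 0.1163] now lip xyz [-130.0064  -27.271   -18.5104] F [-38.8503  43.3975 -97.078 ] q [-0.8097 -0.8236  2.3679  0.7202  1.0727  0.5245]
```

```bash
python3 -c "
from h import *
a=bot.get_image('side');s=bot.observe();print(s['ft_force'],s['dq'],s['joint_torque'],s['qpos'])
b=bot.get_image('wrist')
cv2.imwrite('pics/a1.png',np.hstack([cv2.resize(x,(400,300)) for x in(a,b)])[:,:,::-1])
inc(-60,0,-35)"
```

```text
[ 0.187  -1.8447  7.2116] [-0.1476  0.0615 -0.0057 -0.0391  0.2202 -0.192 ] [ -8.214    2.8161 -15.9418  -0.3271  -0.6642  -0.3728] [-0.792  -0.8295  2.363   0.7229  1.064   0.5315]
t 1.0333 off [-0.0242  0.0205  0.0706] ang [0.0672 0.3081 0.7408] now lip xyz [-130.4773  -24.2925  -14.1005] F [-1.0606 -0.3162 -0.0652] q [-0.7992 -0.8261  2.3636  0.7204  1.0719  0.5242]
```

View pics/a1.png

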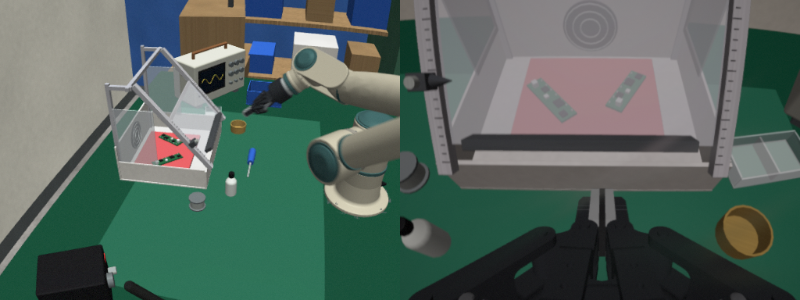

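The jolt came from joint 3 nearing its limit, and the force is now back to about 0. The wrist view (in half-image pixels) shows the lip at (465–698, 134–150) and the pointer tip at about (452,80). I'll measure both here, then advance gently.

```bash
cat >> h.py <<'E'
def wrist(name):
    s=bot.observe();im=bot.get_image('wrist');cv2.imwrite(f'pics/{name}.png',im[:,:,::-1])
    P=np.eye(4);P[:3,:3]=s['eef_rot'];P[:3,3]=s['position'];m=bot.camera_model('wrist');P=P@m['tool_from_camera']
    np.save(f'pics/{name}.npy',P)
    return im,P,m
def dark(im,th=75):
    k=((im.max(2)<th)*255).astype(np.uint8)
    return [c for c in cv2.findContours(k,cv2.RETR_EXTERNAL,cv2.CHAIN_APPROX_NONE)[0] if cv2.contourArea(c)>80]
E
python3 -c "
from h import *
im,P,m=wrist('w1')
for c in dark(im):
    x,y,w,h=cv2.boundingRect(c);p=c[:,0]
    print((x,y,w,h),cv2.contourArea(c),'right',p[p[:,0].argmax()], cv2.approxPolyDP(c,3,True)[:,0].tolist()[:14])
inc(-60,0,-35)
cv2.imwrite('pics/w1c.png',cv2.resize(im[60:220,:420,::-1],(800,305),interpolation=cv2.INTER_CUBIC))
"
```

```text
(33, 279, 32, 42) 767.0 right [ 64 306] [[36, 279], [39, 293], [33, 309], [51, 320], [57, 318], [64, 306], [61, 294]]
(402, 270, 50, 59) 689.0 right [451 325] [[414, 270], [402, 291], [408, 312], [427, 327], [450, 326], [433, 320], [420, 308], [412, 290]]
(0, 270, 16, 26) 291.0 right [ 15 287] [[0, 270], [0, 295], [6, 295], [14, 289], [15, 281]]
(422, 263, 52, 57) 920.0 right [473 303] [[422, 270], [444, 275], [455, 288], [458, 310], [453, 319], [466, 315], [472, 307], [473, 292], [462, 273], [440, 263]]
(10, 241, 500, 143) 32861.5 right [509 383] [[10, 382], [509, 383], [492, 370], [344, 291], [325, 290], [317, 298], [301, 294], [293, 283], [289, 258], [282, 251], [274, 252], [276, 280], [263, 290], [261, 241]]
(4, 209, 34, 35) 99.5 right [ 37 220] [[35, 209], [31, 228], [20, 238], [4, 242], [19, 241], [31, 232], [37, 220]]
(0, 194, 32, 44) 603.5 right [ 31 218] [[19, 194], [18, 209], [0, 226], [2, 236], [16, 235], [30, 221], [30, 209]]
(496, 167, 16, 36) 262.5 right [511 201] [[504, 167], [496, 176], [511, 202], [511, 176]]
(438, 33, 74, 137) 6010.5 right [511 168] [[447, 33], [438, 106], [480, 111], [502, 160], [511, 169], [511, 41]]
(394, 0, 33, 221) 927.0 right [426  10] [[426, 0], [422, 0], [408, 136], [394, 216], [398, 220], [415, 111]]
(0, 0, 382, 218) 8963.5 right [381 184] [[0, 22], [0, 90], [21, 93], [16, 96], [17, 104], [7, 108], [9, 112], [48, 106], [66, 217], [74, 211], [71, 199], [89, 198], [95, 185], [325, 187]]
t 1.0833 off [-0.0253  0.0171  0.0703] ang [0.4005 0.3179 0.6009] now lip xyz [-130.0756  -25.463   -17.1715] F [-0.5148 -0.3423 -0.6709] q [-0.8047 -0.8234  2.3653  0.7187  1.0754  0.5213]
```

View pics/w1c.png

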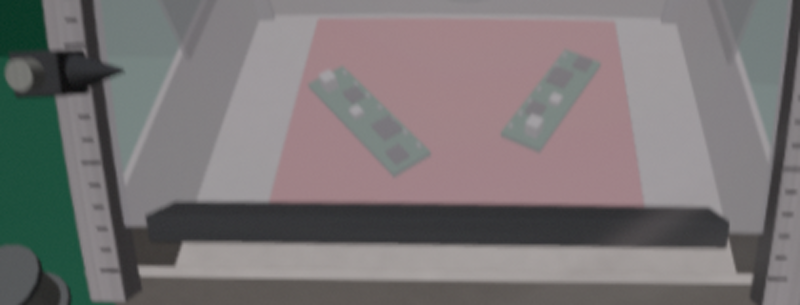

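play_rows([
  {"offset": [-0.005, 0.003, 0.012], "angular": [0, 0, 0], "gripper": -1},
  {"offset": [-0.01, 0.007, 0.025], "angular": [0, 0, 0], "gripper": -1},
  {"offset": [-0.015, 0.012, 0.038], "angular": [0, 0, 0], "gripper": -1},
  {"offset": [-0.02, 0.017, 0.05], "angular": [0, 0, 0], "gripper": -1},
  {"offset": [-0.023, 0.02, 0.06], "angular": [0, 0, 0], "gripper": -1},
])

```text
t: 1.5
position: [0.4276, -0.1187, 0.1324]
eef_rot: [[0.058, -0.656, 0.752], [-0.998, -0.036, 0.046], [-0.003, -0.754, -0.657]]
ft_force: [0.7, -0.2, 0.1]
gripper_width: 0.001
```

```bash
python3 - <<'E'
from h import *
im,P2,m=wrist('w2');P1=np.load('pics/w1.npy')
S=bot.camera_model("side");T=bot.camera_model("top")
s=lambda x,y:(225+x/4.5-.5,135+y/4.5-.5)
t=lambda x,y:(225+x/4.5-.5,170+(y-337.5)/4.5-.5)
w=lambda x,y:ray(m,(x/1.905-.5,60+y/1.905-.5),P1)
f=lambda p:1e3*np.array([(p-c0)@n,(p-c0)@ey,(p-c0)@up])
def onp(r,x): o,d=r;return f(o+d*((x/1e3-(o-c0)@n)/(d@n)))
for k,r,x in[("ft L",(148,215),-13),("fb L",(150,242),-13),("ft R",(727,222),-13),("fb R",(727,246),-13),("rt L",(178,204),13),("rt R",(703,210),13),("ptr",(123,71),0)]: print(k,onp(w(*r),x))
p,e=tri(w(123,71),ray(T,t(117,434)),ray(S,s(112,188)));print('ptr3',f(p),e)
inc(-60,0,-35)
cv2.imwrite('pics/w2v.png',cv2.resize(im[:,:,::-1],(768,576),interpolation=cv2.INTER_CUBIC))
E
```

```text
ft L [-13.     116.9462   2.9465]
fb L [-13.     117.8645  -8.5716]
ft R [ -13.     -117.7803    3.4605]
fb R [ -13.     -119.0729   -6.5644]
rt L [ 13.     117.2733   1.4917]
rt R [  13.     -116.4292    2.094 ]
ptr [ -0.     127.1664  59.9431]
ptr3 [  2.7462 129.0955  60.045 ] [np.float64(0.3), np.float64(0.7), np.float64(0.6)]
t 1.55 off [-0.01    0.0004  0.0045] ang [1.1467 0.417  0.0953] now lip xyz [-64.4422  -9.9911 -34.5067] F [ 0.2373  0.1889 -0.6906] q [-0.6473 -0.618   2.367   0.7317  0.8244  0.5138]
```

View pics/w2v.png

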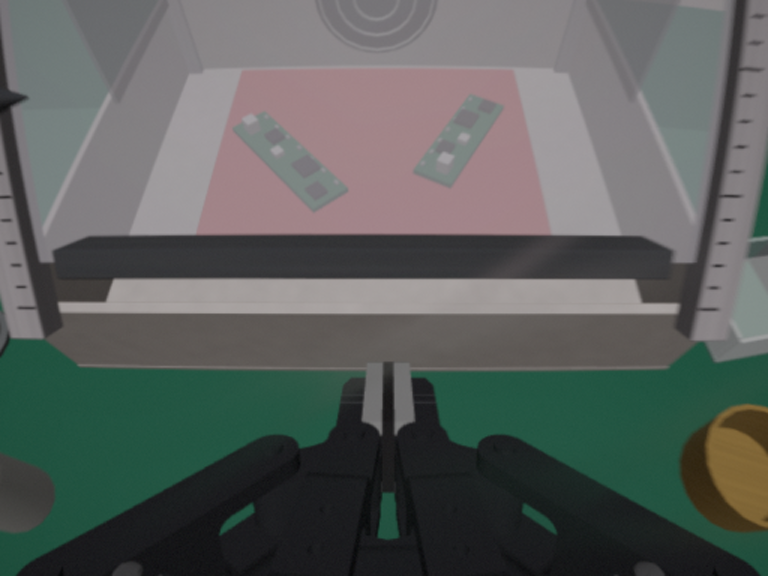

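```bash
python3 - <<'E'
from h import *
m=bot.camera_model('wrist');P2=np.load('pics/w2.npy')
f=lambda p:1e3*np.array([(p-c0)@n,(p-c0)@ey,(p-c0)@up])
for dx in(0,4):
  for k,(x,y),X in[("ft L",(56,250),-13),("fb L",(57,279),-13),("ft R",(671,251),-13),("fb R",(671,277),-13),("rt L",(92,236),13),("rt R",(642,236),13),("ptr",(28,97),0)]:
    o,d=ray(m,(x/1.5-.5,y/1.5-.5),P2);print(k,f(o+d*(((X+dx)/1e3-(o-c0)@n)/(d@n))))
E
```

```text
ft L [-13.     115.6535   3.8712]
fb L [-13.    117.762  -7.681]
ft R [ -13.     -115.6479    4.3972]
fb R [ -13.     -117.5597   -5.69  ]
rt L [ 13.     116.5591   3.4985]
rt R [  13.     -117.2304    4.3481]
ptr [  0.     126.065   60.5354]
ft L [ -9.     118.6224   2.8841]
fb L [ -9.     120.78    -8.9375]
ft R [  -9.     -118.0728    3.4224]
fb R [  -9.     -120.0292   -6.9001]
rt L [ 17.     119.1555   2.6338]
rt R [  17.     -119.3682    3.5006]
ptr [  4.     129.0504  60.8461]
```

```bash
python3 -c "
from h import *
inc(-14,0,-34)"
```

```text
t 1.55 off [-0.0096 -0.0015  0.0505] ang [1.1467 0.417  0.0953] now lip xyz [-64.4422  -9.9911 -34.5067] F [ 0.2373  0.1889 -0.6906] q [-0.6473 -0.618   2.367   0.7317  0.8244  0.5138]
```

play_rows([
  {"offset": [-0.002, 0, 0.008], "angular": [0, 0, 0], "gripper": -1},
  {"offset": [-0.004, 0, 0.016], "angular": [0.4, 0.1, 0], "gripper": -1},
  {"offset": [-0.006, -0.001, 0.024], "angular": [0.8, 0.2, 0], "gripper": -1},
  {"offset": [-0.008, -0.001, 0.032], "angular": [1.1, 0.4, 0], "gripper": -1},
  {"offset": [-0.01, -0.001, 0.036], "angular": [1.1, 0.4, 0], "gripper": -1},
])

```text
t: 1.97
position: [0.4545, -0.1071, 0.1099]
eef_rot: [[0.053, -0.641, 0.765], [-0.999, -0.035, 0.04], [0.002, -0.766, -0.642]]
ft_force: [-0.4, 0.1, -0.1]
gripper_width: -0.001
```

```bash
python3 -c "
from h import *
inc(-14,0,-34)"
```

```text
t 1.9667 off [-0.0002  0.0006  0.0157] ang [-0.0246 -0.0287  0.1041] now lip xyz [-29.6522  -0.1435 -33.456 ] F [-0.433   0.0906 -0.0914] q [-0.5594 -0.4899  2.3466  0.7857  0.6708  0.4808]
```

Tracking is accurate. Next I'll insert slowly.

play_rows([
  {"offset": [0, 0, 0.004], "angular": [0, 0, 0], "gripper": -1},
  {"offset": [0, 0, 0.008], "angular": [0, 0, 0], "gripper": -1},
  {"offset": [0, 0, 0.012], "angular": [0, 0, 0], "gripper": -1},
  {"offset": [0, 0, 0.016], "angular": [0, 0, 0], "gripper": -1},
  {"offset": [0, 0, 0.016], "angular": [0, 0, 0], "gripper": -1},
])

```text
t: 2.38
position: [0.4678, -0.106, 0.101]
eef_rot: [[0.055, -0.64, 0.767], [-0.999, -0.037, 0.04], [0.003, -0.768, -0.641]]
ft_force: [0.6, 0.2, 0.8]
gripper_width: 0.001
```

play_rows([
  {"offset": [0, -0.003, 0], "angular": [0, 0, 0], "gripper": -1},
  {"offset": [0, -0.005, 0], "angular": [0, 0, 0], "gripper": -1},
  {"offset": [0, -0.007, 0], "angular": [0, 0, 0], "gripper": -1},
  {"offset": [0, -0.009, 0], "angular": [0, 0, 0], "gripper": -1},
  {"offset": [0, -0.01, 0], "angular": [0, 0, 0], "gripper": -1},
])

```text
t: 2.8
position: [0.4743, -0.1056, 0.1098]
eef_rot: [[0.055, -0.639, 0.768], [-0.998, -0.038, 0.04], [0.004, -0.769, -0.64]]
ft_force: [-0.2, -0.5, -0.0]
gripper_width: -0.0
```

```bash
python3 -c "
from h import *
inc(-14,0,-34)
im,P,m=wrist('w3');cv2.imwrite('pics/w3c.png',im[100:330,100:420,::-1])"
```

```text
t 2.8 off [0.0002 0.0132 0.0003] ang [-0.2354 -0.0351  0.2495] now lip xyz [-14.3776   0.2768 -20.8486] F [-0.1633 -0.4785 -0.0123] q [-0.5209 -0.4138  2.299   0.7951  0.6228  0.4833]
```

View pics/w3c.png

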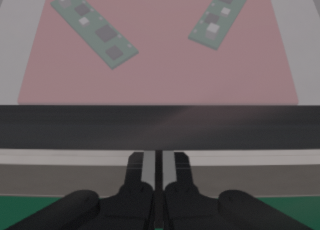

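The crop shows the fingertips running in beneath the lip's lower edge (row ~150), with no contact force yet. I'll push up slowly.

play_rows([
  {"offset": [0, -0.001, 0], "angular": [0, 0, 0], "gripper": -1},
  {"offset": [0, -0.002, 0], "angular": [0, 0, 0], "gripper": -1},
  {"offset": [0, -0.003, 0], "angular": [0, 0, 0], "gripper": -1},
  {"offset": [0, -0.004, 0], "angular": [0, 0, 0], "gripper": -1},
  {"offset": [0, -0.005, 0], "angular": [0, 0, 0], "gripper": -1},
])

```text
t: 3.27
position: [0.4768, -0.1052, 0.1123]
eef_rot: [[0.055, -0.64, 0.766], [-0.999, -0.037, 0.04], [0.003, -0.767, -0.641]]
ft_force: [-4.0, -1.7, -1.4]
gripper_width: 0.0
```

play_rows([
  {"offset": [0, -0.001, 0], "angular": [0, 0, 0], "gripper": -1},
  {"offset": [0, -0.002, 0], "angular": [0, 0, 0], "gripper": -1},
  {"offset": [0, -0.003, 0], "angular": [0, 0, 0], "gripper": -1},
  {"offset": [0, -0.004, 0], "angular": [0, 0, 0], "gripper": -1},
  {"offset": [0, -0.005, 0], "angular": [0, 0, 0], "gripper": -1},
])

```text
t: 3.68
position: [0.4803, -0.1051, 0.1166]
eef_rot: [[0.055, -0.64, 0.767], [-0.999, -0.037, 0.04], [0.003, -0.768, -0.641]]
ft_force: [-0.0, -1.1, -4.6]
gripper_width: 0.004
```

```bash
python3 -c "
from h import *
inc(-14,0,-34);print(bot.observe()['ft_force']@up,bot.observe()['ft_force']@n)"
```

```text
t 3.6833 off [0.0004 0.0223 0.0001] ang [-0.1621 -0.0081  0.2176] now lip xyz [-14.1344   0.4963 -11.7354] F [-0.0065 -1.1341 -4.5995] q [-0.5094 -0.4072  2.2784  0.7726  0.626   0.5152]
-3.5657414384690123 2.90601246801428
```

play_rows([
  {"offset": [0, -0.002, 0], "angular": [0, 0, 0], "gripper": -1},
  {"offset": [0, -0.0045, 0], "angular": [0, 0, 0], "gripper": -1},
  {"offset": [0, -0.007, 0], "angular": [0, 0, 0], "gripper": -1},
  {"offset": [0, -0.0095, 0], "angular": [0, 0, 0], "gripper": -1},
  {"offset": [0, -0.012, 0], "angular": [0, 0, 0], "gripper": -1},
])

```text
t: 4.1
position: [0.4882, -0.1046, 0.1262]
eef_rot: [[0.055, -0.639, 0.767], [-0.998, -0.037, 0.04], [0.003, -0.768, -0.64]]
ft_force: [0.3, -0.7, -4.1]
gripper_width: -0.003
```

play_rows([
  {"offset": [0, -0.0025, 0], "angular": [0, 0, 0], "gripper": -1},
  {"offset": [0, -0.005, 0], "angular": [0, 0, 0], "gripper": -1},
  {"offset": [0, -0.0075, 0], "angular": [0, 0, 0], "gripper": -1},
  {"offset": [0, -0.01, 0], "angular": [0, 0, 0], "gripper": -1},
  {"offset": [0, -0.012, 0], "angular": [0, 0, 0], "gripper": -1},
])

```text
t: 4.52
position: [0.4959, -0.1042, 0.1355]
eef_rot: [[0.055, -0.639, 0.767], [-0.998, -0.037, 0.04], [0.003, -0.768, -0.64]]
ft_force: [-1.6, 0.1, -5.0]
gripper_width: 0.001
```

play_rows([
  {"offset": [0, -0.0025, 0], "angular": [0, 0, 0], "gripper": -1},
  {"offset": [0, -0.005, 0], "angular": [0, 0, 0], "gripper": -1},
  {"offset": [0, -0.0075, 0], "angular": [0, 0, 0], "gripper": -1},
  {"offset": [0, -0.01, 0], "angular": [0, 0, 0], "gripper": -1},
  {"offset": [0, -0.012, 0], "angular": [0, 0, 0], "gripper": -1},
])

```text
t: 4.93
position: [0.5036, -0.1038, 0.1447]
eef_rot: [[0.055, -0.639, 0.767], [-0.998, -0.037, 0.04], [0.003, -0.768, -0.64]]
ft_force: [-0.5, -0.3, -4.9]
gripper_width: 0.001
```

```bash
python3 -c "
from h import *
inc(-14,0,43);print(bot.observe()['ft_force']@up,bot.observe()['ft_force']@n)
S=bot.get_image('side');T=bot.get_image('top');im,P,m=wrist('w4');cv2.imwrite('pics/side4.png',S[:,:,::-1]);cv2.imwrite('pics/top4.png',T[:,:,::-1])
r=lambda a,w,h:cv2.resize(a,(w,h),interpolation=cv2.INTER_CUBIC)
o=np.zeros((600,800,3),np.uint8);o[:300,:400]=r(S[135:210,215:315],400,300);o[:300,400:]=r(T[165:225,230:310],400,300);o[300:,:400]=r(im,400,300);cv2.imwrite('pics/v4.png',o[:,:,::-1])
"
```

```text
t 4.9333 off [ 0.0007 -0.0182  0.0004] ang [-0.1936 -0.0138  0.2266] now lip xyz [-14.3605   0.5884  24.7624] F [-0.5473 -0.2516 -4.9128] q [-0.4709 -0.3816  2.1982  0.6963  0.6413  0.6229]
-4.123222287660433 2.7290795276972815
```

View pics/v4.png

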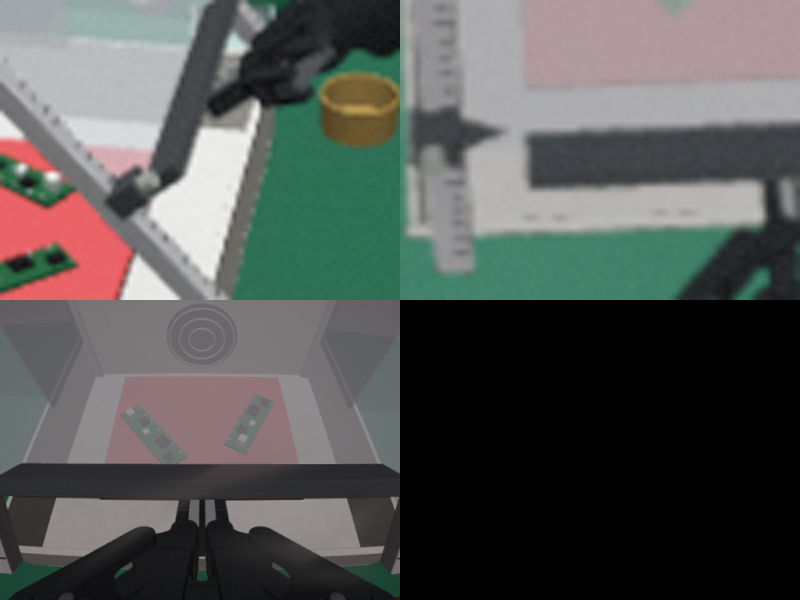

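```bash
python3 - <<'E'
from h import *
T=bot.camera_model("top")
f=lambda p:1e3*np.array([(p-c0)@n,(p-c0)@ey,(p-c0)@up])
u=lambda x,y:(230+(x-400)/5-.5,165+y/5-.5)
t=lambda x,y:(225+x/4.5-.5,170+(y-337.5)/4.5-.5)
for k,q,X in[("rt0",t(140,490),16.5),("fb0",t(140,542),-9.5),("ptr0",t(117,434),3.5),("rt",u(530,133),16.5),("fb",u(530,188),-9.5),("ptr",u(503,131),3.5)]:
    o,d=ray(T,q);print(k,f(o+d*((X/1e3-(o-c0)@n)/(d@n))))
E
```

```text
rt0 [ 16.5    119.2896   2.9885]
fb0 [ -9.5    120.2395  -8.1253]
ptr0 [  3.5    129.5223  60.0971]
rt [ 16.5    118.4479  45.1636]
fb [ -9.5    119.3235  36.7868]
ptr [  3.5    130.3831  60.9371]
```

play_rows([
  {"offset": [0, -0.0025, 0], "angular": [0, 0, 0], "gripper": -1},
  {"offset": [0, -0.005, 0], "angular": [0, 0, 0], "gripper": -1},
  {"offset": [0, -0.0075, 0], "angular": [0, 0, 0], "gripper": -1},
  {"offset": [0, -0.01, 0], "angular": [0, 0, 0], "gripper": -1},
  {"offset": [0, -0.012, 0], "angular": [0, 0, 0], "gripper": -1},
])

```text
t: 5.5
position: [0.5113, -0.1034, 0.154]
eef_rot: [[0.054, -0.639, 0.767], [-0.999, -0.037, 0.04], [0.003, -0.768, -0.64]]
ft_force: [-3.9, -0.6, -2.1]
gripper_width: -0.001
```

play_rows([
  {"offset": [0, -0.001, 0], "angular": [0, 0, 0], "gripper": -1},
  {"offset": [0, -0.002, 0], "angular": [0, 0, 0], "gripper": -1},
  {"offset": [0, -0.003, 0], "angular": [0, 0, 0], "gripper": -1},
  {"offset": [0, -0.004, 0], "angular": [0, 0, 0], "gripper": -1},
  {"offset": [0, -0.004, 0], "angular": [0, 0, 0], "gripper": -1},
])

```text
t: 5.92
position: [0.5138, -0.1033, 0.1571]
eef_rot: [[0.054, -0.639, 0.767], [-0.999, -0.037, 0.04], [0.003, -0.769, -0.64]]
ft_force: [-0.5, -1.0, -1.7]
gripper_width: 0.001
```

```bash
python3 -c "
from h import *
inc(-14,0,43);print(bot.observe()['ft_force']@up,bot.observe()['ft_force']@n)"
```

```text
t 5.9167 off [ 0.0005 -0.0022  0.0005] ang [-0.2212 -0.0344  0.2276] now lip xyz [-14.4712   0.5243  40.8276] F [-0.519  -1.0148 -1.7164] q [-0.4556 -0.3684  2.1619  0.6654  0.6493  0.6661]
-1.6821217648271423 0.6655821570869033
```

play_rows([
  {"offset": [0, 0.004, 0], "angular": [0, 0, 0], "gripper": -1},
  {"offset": [0, 0.01, 0], "angular": [0, 0, 0], "gripper": -1},
  {"offset": [0, 0.01, -0.02], "angular": [0, 0, 0], "gripper": -1},
  {"offset": [0, 0.01, -0.04], "angular": [0, 0, 0], "gripper": -1},
  {"offset": [0, 0.01, -0.055], "angular": [0, 0, 0], "gripper": -1},
])

```text
t: 6.33
position: [0.4643, -0.1057, 0.1847]
eef_rot: [[0.055, -0.639, 0.767], [-0.998, -0.038, 0.04], [0.003, -0.768, -0.64]]
ft_force: [0.1, 0.3, 0.6]
gripper_width: -0.001
```

play_rows([
  {"offset": [0, 0, -0.005], "angular": [0, 0, 0], "gripper": -1},
  {"offset": [0, 0, -0.01], "angular": [0, 0, 0], "gripper": -1},
  {"offset": [0, 0, -0.01], "angular": [0, 0, 0], "gripper": -1},
])

```text
t: 6.58
position: [0.4573, -0.1064, 0.1913]
eef_rot: [[0.054, -0.638, 0.768], [-0.999, -0.038, 0.039], [0.004, -0.769, -0.639]]
ft_force: [-0.8, -0.7, -0.2]
gripper_width: -0.002
```

```bash
python3 -c "
from h import *
inc(-14,0,43)
T=bot.get_image('top');cv2.imwrite('pics/top5.png',T[:,:,::-1])
im,P,m=wrist('w5')
r=lambda a,w,h:cv2.resize(a,(w,h),interpolation=cv2.INTER_CUBIC)
o=np.zeros((600,800,3),np.uint8);o[:300,:400]=r(im[130:220,0:120],400,300);o[:300,400:]=r(T[165:225,230:310],400,300);o[300:,:400]=r(im,400,300);o[300:,400:]=r(im[130:220,392:512],400,300);cv2.imwrite('pics/v5.png',o[:,:,::-1])
"
```

```text
t 6.5833 off [ 0.0004 -0.012   0.0658] ang [-0.2716 -0.0641  0.2438] now lip xyz [-79.7792   0.3941  30.6745] F [-0.8186 -0.6939 -0.1982] q [-0.5531 -0.6286  2.2586  0.6288  0.8369  0.697 ]
```

View pics/v5.png

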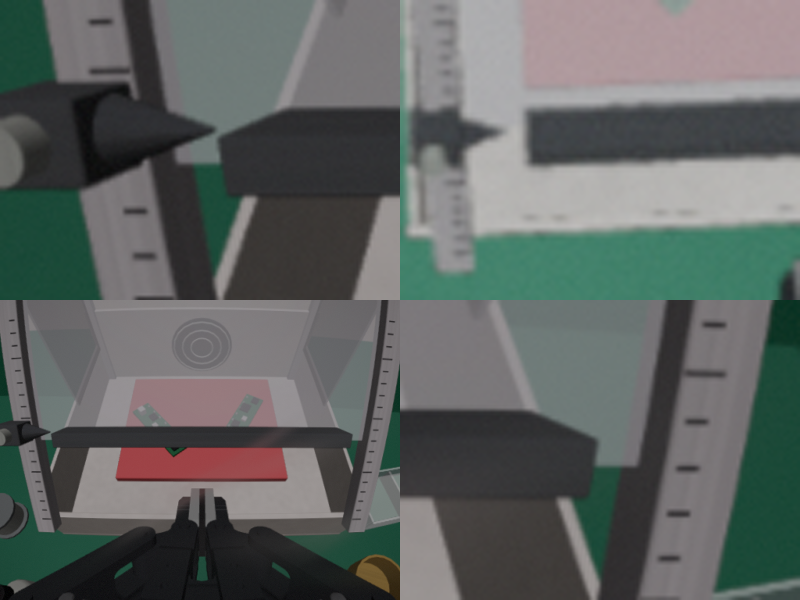

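```bash
python3 - <<'E'
from h import *
m=bot.camera_model('wrist');P=np.load('pics/w5.npy');T=bot.camera_model('top')
f=lambda p:1e3*np.array([(p-c0)@n,(p-c0)@ey,(p-c0)@up])
k=400/120
A=lambda x,y:(x/k-.5,130+y/k-.5);B=lambda x,y:(392+(x-400)/k-.5,130+(y-300)/k-.5);u=lambda x,y:(230+(x-400)/5-.5,165+y/5-.5)
for dx in(2,4):
  for nm,q,X in[("ftL -6",A(219,140),-13),("fbL +6",A(226,195),-13),("rtL -6",A(288,109),13),("ptr",A(216,129),0),("ftR",B(597,440),-13),("fbR",B(590,497),-13),("rtR",B(532,410),13)]:
    o,d=ray(m,q,P);print(nm,f(o+d*(((X+dx)/1e3-(o-c0)@n)/(d@n))))
for nm,q,X in[("rt",u(527,108),16.5),("fb",u(530,164),-9.5),("ptr",u(503,131),3.5)]:
    o,d=ray(T,q);print(nm,f(o+d*((X/1e3-(o-c0)@n)/(d@n))))
p,e=tri(ray(m,A(216,129),P),ray(T,u(503,131)));print(f(p),e)
E
```

```text
ftL -6 [-11.     119.3881  62.0271]
fbL +6 [-11.     119.8224  51.3852]
rtL -6 [ 15.     119.2583  62.3186]
ptr [  2.     127.8225  61.128 ]
ftR [ -11.     -118.9365   63.3003]
fbR [ -11.     -119.5505   52.2724]
rtR [  15.     -119.6634   63.3929]
ftL -6 [ -9.     120.6459  61.5446]
fbL +6 [ -9.     121.0847  50.7905]
rtL -6 [ 17.     120.3631  61.897 ]
ptr [  4.     129.0829  60.6677]
ftR [  -9.     -120.1942   62.8313]
fbR [  -9.     -120.8147   51.687 ]
rtR [  17.     -120.7761   62.9814]
rt [ 16.5    119.3655  61.6203]
fb [ -9.5    118.9053  52.7788]
ptr [  3.5    130.3831  60.9371]
[  4.7232 130.0583  60.1847] [np.float64(0.5), np.float64(0.5)]
```

Lip is about 4 mm below the pointer by both views (4.5 mm wrist, 3.7 mm top). I'll go back under and push 4 mm more.

play_rows([
  {"offset": [0, 0, 0.015], "angular": [0, 0, 0], "gripper": -1},
  {"offset": [0, 0, 0.03], "angular": [0, 0, 0], "gripper": -1},
  {"offset": [0, 0, 0.045], "angular": [0, 0, 0], "gripper": -1},
  {"offset": [0, 0, 0.06], "angular": [0, 0, 0], "gripper": -1},
  {"offset": [0, 0, 0.065], "angular": [0, 0, 0], "gripper": -1},
])

```text
t: 7.1
position: [0.5076, -0.1029, 0.1464]
eef_rot: [[0.055, -0.642, 0.765], [-0.998, -0.037, 0.042], [0.001, -0.766, -0.643]]
ft_force: [-0.6, -0.0, -0.3]
gripper_width: 0.004
```

play_rows([
  {"offset": [0, -0.002, 0], "angular": [0, 0, 0], "gripper": -1},
  {"offset": [0, -0.004, 0], "angular": [0, 0, 0], "gripper": -1},
  {"offset": [0, -0.006, 0], "angular": [0, 0, 0], "gripper": -1},
  {"offset": [0, -0.008, 0], "angular": [0, 0, 0], "gripper": -1},
  {"offset": [0, -0.009, 0], "angular": [0, 0, 0], "gripper": -1},
])

```text
t: 7.52
position: [0.5132, -0.1035, 0.1572]
eef_rot: [[0.054, -0.638, 0.768], [-0.999, -0.038, 0.039], [0.004, -0.769, -0.639]]
ft_force: [0.5, -0.8, 0.6]
gripper_width: 0.002
```

```bash
python3 -c "
from h import *
inc(-14,0,44.8);print(bot.observe()['ft_force']@up,bot.observe()['ft_force']@n)"
```

```text
t 7.5167 off [ 0.0004 -0.0042  0.001 ] ang [-0.285  -0.0662  0.2575] now lip xyz [-15.0167   0.3459  40.5515] F [ 0.4586 -0.8302  0.6197] q [-0.4568 -0.3709  2.1639  0.6668  0.6493  0.6638]
0.7411804833016303 -0.08080283690809473
```

play_rows([
  {"offset": [0, -0.001, 0], "angular": [0, 0, 0], "gripper": -1},
  {"offset": [0, -0.002, 0], "angular": [0, 0, 0], "gripper": -1},
  {"offset": [0, -0.003, 0], "angular": [0, 0, 0], "gripper": -1},
  {"offset": [0, -0.004, 0], "angular": [0, 0, 0], "gripper": -1},
  {"offset": [0, -0.0042, 0], "angular": [0, 0, 0], "gripper": -1},
])

```text
t: 7.93
position: [0.5155, -0.103, 0.159]
eef_rot: [[0.055, -0.64, 0.767], [-0.998, -0.037, 0.04], [0.003, -0.768, -0.641]]
ft_force: [-4.0, -2.1, -2.3]
gripper_width: -0.003
```

```bash
python3 -c "
from h import *
inc(-14,0,44.8);print(bot.observe()['ft_force']@up,bot.observe()['ft_force']@n)"
```

```text
t 7.9333 off [ 0.0007 -0.0014  0.0004] ang [-0.1545 -0.0095  0.2215] now lip xyz [-14.3526   0.6833  43.3725] F [-3.9864 -2.0759 -2.2748] q [-0.4527 -0.3655  2.1553  0.659   0.6516  0.6745]
-4.371319032231986 -1.6705859869649022
```

play_rows([
  {"offset": [0, 0.004, 0], "angular": [0, 0, 0], "gripper": -1},
  {"offset": [0, 0.01, 0], "angular": [0, 0, 0], "gripper": -1},
  {"offset": [0, 0.01, -0.02], "angular": [0, 0, 0], "gripper": -1},
  {"offset": [0, 0.01, -0.04], "angular": [0, 0, 0], "gripper": -1},
  {"offset": [0, 0.01, -0.055], "angular": [0, 0, 0], "gripper": -1},
])

```text
t: 8.35
position: [0.4663, -0.1055, 0.1871]
eef_rot: [[0.055, -0.639, 0.767], [-0.998, -0.038, 0.04], [0.003, -0.768, -0.64]]
ft_force: [-0.1, 0.5, 0.5]
gripper_width: 0.002
```

play_rows([
  {"offset": [0, 0, -0.005], "angular": [0, 0, 0], "gripper": -1},
  {"offset": [0, 0, -0.01], "angular": [0, 0, 0], "gripper": -1},
  {"offset": [0, 0, -0.01], "angular": [0, 0, 0], "gripper": -1},
])

```text
t: 8.6
position: [0.4594, -0.1062, 0.1937]
eef_rot: [[0.054, -0.638, 0.768], [-0.999, -0.038, 0.039], [0.004, -0.769, -0.639]]
ft_force: [-0.0, -0.6, -0.4]
gripper_width: 0.002
```

```bash
python3 -c "
from h import *
inc(-14,0,44.8)
T=bot.get_image('top');S=bot.get_image('side');cv2.imwrite('pics/top6.png',T[:,:,::-1])
im,P,m=wrist('w6')
r=lambda a,w,h:cv2.resize(a,(w,h),interpolation=cv2.INTER_CUBIC)
o=np.zeros((600,800,3),np.uint8);o[:300,:400]=r(im[130:220,0:120],400,300);o[:300,400:]=r(T[165:225,230:310],400,300);o[300:,:400]=r(S,400,300);o[300:,400:]=r(im[130:220,392:512],400,300);cv2.imwrite('pics/v6.png',o[:,:,::-1])
"
```

```text
t 8.6 off [ 0.0004 -0.0106  0.0658] ang [-0.2717 -0.0593  0.242 ] now lip xyz [-79.7902   0.4429  33.869 ] F [-0.0083 -0.5924 -0.3956] q [-0.5489 -0.6236  2.2507  0.6245  0.8369  0.7038]
```

View pics/v6.png

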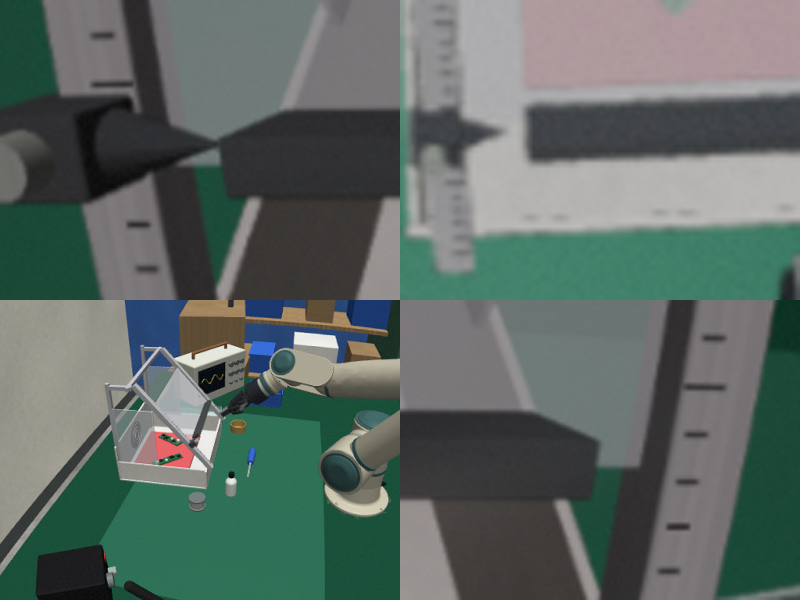

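```bash
python3 - <<'E'
from h import *
m=bot.camera_model('wrist');P=np.load('pics/w6.npy');T=bot.camera_model('top')
f=lambda p:1e3*np.array([(p-c0)@n,(p-c0)@ey,(p-c0)@up])
k=400/120
A=lambda x,y:(x/k-.5,130+y/k-.5);B=lambda x,y:(392+(x-400)/k-.5,130+(y-300)/k-.5);u=lambda x,y:(230+(x-400)/5-.5,165+y/5-.5)
for nm,q,X in[("ftL -6",A(219,142),-13),("fbL +6",A(227,197),-13),("rtL -6",A(283,111),13),("ptr",A(218,144),0),("ftR",B(599,441),-13),("fbR",B(593,499),-13),("rtR",B(532,411),13)]:
    o,d=ray(m,q,P);print(nm,f(o+d*(((X+4)/1e3-(o-c0)@n)/(d@n))))
for nm,q,X in[("rt",u(527,104),16.5),("fb",u(530,161),-9.5),("ptr",u(503,131),3.5)]:
    o,d=ray(T,q);print(nm,f(o+d*((X/1e3-(o-c0)@n)/(d@n))))
E
```

```text
ftL -6 [ -9.     120.7203  64.0549]
fbL +6 [ -9.     120.9664  53.3015]
rtL -6 [ 17.     121.5779  64.3421]
ptr [  4.     129.199   60.4719]
ftR [  -9.     -120.2165   65.4989]
fbR [  -9.     -121.0882   54.1687]
rtR [  17.     -120.4088   65.5891]
rt [ 16.5    119.2951  64.2024]
fb [ -9.5    118.8538  54.7491]
ptr [  3.5    130.3831  60.9371]
```

The lip is still about 1.5–1.9 mm low. I'll make one more small push.

play_rows([
  {"offset": [0, 0, 0.015], "angular": [0, 0, 0], "gripper": -1},
  {"offset": [0, 0, 0.03], "angular": [0, 0, 0], "gripper": -1},
  {"offset": [0, 0, 0.045], "angular": [0, 0, 0], "gripper": -1},
  {"offset": [0, 0, 0.06], "angular": [0, 0, 0], "gripper": -1},
  {"offset": [0, 0, 0.065], "angular": [0, 0, 0], "gripper": -1},
])

```text
t: 9.17
position: [0.5096, -0.1028, 0.1489]
eef_rot: [[0.055, -0.642, 0.765], [-0.998, -0.037, 0.042], [0.001, -0.766, -0.643]]
ft_force: [-0.7, -0.5, -0.4]
gripper_width: 0.006
```

play_rows([
  {"offset": [0, -0.003, 0], "angular": [0, 0, 0], "gripper": -1},
  {"offset": [0, -0.006, 0], "angular": [0, 0, 0], "gripper": -1},
  {"offset": [0, -0.008, 0], "angular": [0, 0, 0], "gripper": -1},
  {"offset": [0, -0.009, 0], "angular": [0, 0, 0], "gripper": -1},
  {"offset": [0, -0.009, 0], "angular": [0, 0, 0], "gripper": -1},
])

```text
t: 9.58
position: [0.5151, -0.1033, 0.1593]
eef_rot: [[0.054, -0.638, 0.768], [-0.999, -0.038, 0.039], [0.004, -0.769, -0.639]]
ft_force: [-0.6, 0.4, 0.6]
gripper_width: -0.001
```

```bash
python3 -c "
from h import *
inc(-14,0,45);print(bot.observe()['ft_force']@up,bot.observe()['ft_force']@n)"
```

```text
t 9.5833 off [ 0.0004 -0.0016  0.0009] ang [-0.255  -0.0553  0.2531] now lip xyz [-14.9345   0.4238  43.3572] F [-0.5977  0.3929  0.5543] q [-0.4539 -0.368   2.157   0.6608  0.6511  0.672 ]
0.054162687172466306 -0.797836568673922
```

play_rows([
  {"offset": [0, -0.001, 0], "angular": [0, 0, 0], "gripper": -1},
  {"offset": [0, -0.002, 0], "angular": [0, 0, 0], "gripper": -1},
  {"offset": [0, -0.0028, 0], "angular": [0, 0, 0], "gripper": -1},
  {"offset": [0, -0.0028, 0], "angular": [0, 0, 0], "gripper": -1},
])

```text
t: 9.92
position: [0.5167, -0.103, 0.1604]
eef_rot: [[0.055, -0.64, 0.767], [-0.999, -0.037, 0.04], [0.003, -0.768, -0.641]]
ft_force: [-4.1, -1.2, -1.8]
gripper_width: -0.004
```

```bash
python3 -c "
from h import *
inc(-14,0,45);print(bot.observe()['ft_force']@up,bot.observe()['ft_force']@n)"
```

```text
t 9.9167 off [0.0006 0.0002 0.0004] ang [-0.1626 -0.0158  0.225 ] now lip xyz [-14.4357   0.6452  45.2201] F [-4.0868 -1.2335 -1.8323] q [-0.4511 -0.3641  2.1512  0.6556  0.6526  0.6792]
-4.068479554732386 -1.9980704777417913
```

play_rows([
  {"offset": [0, 0.004, 0], "angular": [0, 0, 0], "gripper": -1},
  {"offset": [0, 0.01, 0], "angular": [0, 0, 0], "gripper": -1},
  {"offset": [0, 0.01, -0.02], "angular": [0, 0, 0], "gripper": -1},
  {"offset": [0, 0.01, -0.04], "angular": [0, 0, 0], "gripper": -1},
  {"offset": [0, 0.01, -0.055], "angular": [0, 0, 0], "gripper": -1},
])

```text
t: 10.33
position: [0.4675, -0.1055, 0.1885]
eef_rot: [[0.055, -0.639, 0.767], [-0.998, -0.037, 0.04], [0.003, -0.768, -0.64]]
ft_force: [0.1, 0.1, 0.3]
gripper_width: 0.001
```

play_rows([
  {"offset": [0, 0, -0.005], "angular": [0, 0, 0], "gripper": -1},
  {"offset": [0, 0, -0.01], "angular": [0, 0, 0], "gripper": -1},
  {"offset": [0, 0, -0.01], "angular": [0, 0, 0], "gripper": -1},
])

```text
t: 10.58
position: [0.4605, -0.1061, 0.195]
eef_rot: [[0.054, -0.638, 0.768], [-0.999, -0.038, 0.039], [0.004, -0.769, -0.639]]
ft_force: [0.5, 0.9, 0.9]
gripper_width: -0.001
```

```bash
python3 -c "
from h import *
inc(-14,0,44.8)
T=bot.get_image('top');cv2.imwrite('pics/top7.png',T[:,:,::-1])
im,P,m=wrist('w7')
r=lambda a,w,h:cv2.resize(a,(w,h),interpolation=cv2.INTER_CUBIC)
o=np.zeros((600,800,3),np.uint8);o[:300,:400]=r(im[130:220,0:120],400,300);o[:300,400:]=r(T[165:225,230:310],400,300);o[300:,:400]=r(T,400,300);o[300:,400:]=r(im[130:220,392:512],400,300);cv2.imwrite('pics/v7.png',o[:,:,::-1])
"
```

```text
t 10.5833 off [ 0.0004 -0.0089  0.0658] ang [-0.2635 -0.0576  0.2389] now lip xyz [-79.7521   0.4513  35.6032] F [0.5375 0.927  0.9161] q [-0.5465 -0.6206  2.2462  0.6221  0.8369  0.7077]
```

View pics/v7.png

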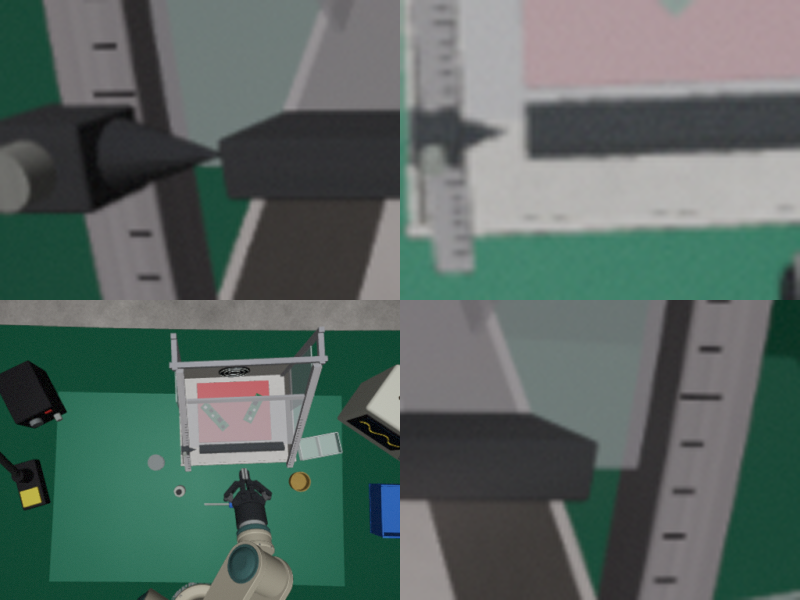

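```bash
python3 - <<'E'
from h import *
m=bot.camera_model('wrist');P=np.load('pics/w7.npy');T=bot.camera_model('top')
f=lambda p:1e3*np.array([(p-c0)@n,(p-c0)@ey,(p-c0)@up])
k=400/120
A=lambda x,y:(x/k-.5,130+y/k-.5);u=lambda x,y:(230+(x-400)/5-.5,165+y/5-.5)
for nm,q,X in[("ftL -6",A(219,143),-13),("fbL +6",A(227,198),-13),("rtL -6",A(283,112),13),("ptr",A(219,154),0)]:
    o,d=ray(m,q,P);print(nm,f(o+d*(((X+4)/1e3-(o-c0)@n)/(d@n))))
for nm,q,X in[("rt",u(527,101),16.5),("fb",u(530,158),-9.5),("ptr",u(503,131),3.5)]:
    o,d=ray(T,q);print(nm,f(o+d*((X/1e3-(o-c0)@n)/(d@n))))
E
```

```text
ftL -6 [ -9.     120.7399  65.9045]
fbL +6 [ -9.     120.9809  55.1335]
rtL -6 [ 17.     121.5653  66.1964]
ptr [  4.     129.3139  60.4553]
rt [ 16.5    119.2426  66.132 ]
fb [ -9.5    118.8024  56.7132]
ptr [  3.5    130.3831  60.9371]
```

play_rows([
  {"offset": [0, 0, -0.008], "angular": [0, 0, 0], "gripper": -1},
  {"offset": [0, 0, -0.016], "angular": [0, 0, 0], "gripper": -1},
  {"offset": [0, 0, -0.02], "angular": [0, 0, 0], "gripper": -1},
  {"offset": [0, 0, -0.02], "angular": [0, 0, 0], "gripper": -1},
  {"offset": [0, 0, -0.02], "angular": [0, 0, 0], "gripper": -1},
])

```text
t: 11.1
position: [0.4454, -0.1068, 0.207]
eef_rot: [[0.055, -0.639, 0.767], [-0.999, -0.037, 0.04], [0.003, -0.768, -0.64]]
ft_force: [-0.1, 0.4, 0.2]
gripper_width: -0.0
```

The lip centre now measures about 60.4 mm (wrist) and 61.4 mm (top), against 60.5 and 60.9 mm for the pointer, so they are level.

```bash
python3 -c "
from bench import bot
print(bot.close_job())"
```

```text
the job is handed in; nothing more can be done
None
```

The window is up with its lip level with the pointer to within about 0.5 mm. It stayed there after I took the hand away, and I have handed the job in.

- **What I did:** I put the shut fingertips under the lip from the front and pushed the window up the slope by about 63 mm in three stages. Between stages I took the hand away and measured.
- **Pushing force:** The readings during the pushes were about 4–5 N.
- **Final check:** After letting go, the wrist camera put the lip about 0.1 mm below the pointer and the top camera about 0.5 mm above it. The two views disagree by about 0.6 mm.
- **Pointer and other objects:** The pointer measured the same before and after. I saw nothing else displaced in the last top picture, but I judged the loose items by eye and did not measure them.
- **End state:** The fingers were about 70 mm clear of the lip with no contact force, at 11.1 s on the robot's clock.
- **Force spike:** On the first approach the wrist force read about 113 N for a moment as joint 3 came up to its range limit (2.368 of 2.37 rad). That is under the 120 N limit, and the camera pictures showed no contact. The reading was back near zero within 0.1 s.

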